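# Nudge two bushes into the nests of a press loading plate

### The arm

A 6-joint arm with a two-finger parallel gripper is mounted at the origin on a cart in front of the work surface, level with it; the furniture and walls round the work are solid. World frame = base frame: x ahead of the robot, y to its left, z up, the work surface at z = 0. Lengths are in m, angles in rad, forces in N, time in s.
With the tool pointing down it reaches from about 0.375 to 0.975 m from the base axis. Payload 3.8 kg.
Tool frame: the origin (TCP) lies where the fingers leave the gripper's body, on its centre line; the fingertips stand 73 mm ahead of it and the grasp point (between the pads) lies 54 mm ahead of it; x points along the fingers, y is the direction in which the jaws open and shut, and the axes are right-handed (so a half turn about x gives the same grasp; the last joint's range is limited). The gripper opens to 85 mm and grips with 20 to 120 N. Pads are 22 mm wide; open, the fingers measure 114 mm over their backs; the gripper's body (76 mm by 85 mm) begins 54 mm behind the grasp point. The pads swing forward as they close: fully open they stand 13 mm farther back than shut.
Start: joints at [-1.211, 0.264, 1.604, -0, 1.274, -0.037], TCP at [0.261, -0.623, 0.304] pointing down, gripper open.
Joint ranges: [-2.63, 2.63], [-0.94, 2.18], [0.31, 2.57], [-1.31, 4.45], [0, 2.66], [-2.55, 2.55]. Speed limits (rad/s): [2.57, 2.57, 3.14, 3.14, 3.14, 3.14].

### API

Orientations are given as a unit quaternion [w, x, y, z].
In Python, from plant import bot, viewer, ticket gives the robot as it stands.
- The arm moves only by the shell command python3 -m crank 'ROWS' [FORCE]. ROWS is JSON, a list of rows, each a list of 7 numbers: the opening, from 0 (shut) to 1 (fully open), then the shift along the tool's x, y, z in cm, then the turn, a rotation vector about the tool's x, y, z in degrees. In form: [[jaw, x, y, z, rx, ry, rz], ...]. A call has 1 to 12 rows; each row shifts and turns the pose as measured when the row begins, along the tool's axes as they then stand; what a row does not reach is not made up. A row lasts 1/12 s, in which the tool goes at most 41.7 mm and 7.16 degrees, less where a joint would pass 70% of its speed; a pose out of reach is approached as far as the arm can. A call is refused whole if a number of a shift passes 4.17 or a number of a turn 7.16, either way. A call with a gripper value outside its range is refused whole. The fingers move at their own pace and stop on an object; FORCE is the grip in N (left out, the last holds). Time passes only in rows, so rows that do not move let the fingers close. It gives the time, the measured TCP pose, the force and the opening at its end, in the units of the state.
- bot.read_state(): the state, without advancing time (a new reading comes with each control period).
- viewer.camera(name): name is "scene" or "top"; returns the picture (480x640x3 uint8, red, green, blue); there is no depth.
- viewer.get_calibration(name): a dict with "mtx" (3x3 intrinsics, pixels), "D" ([k1, k2, p1, p2, k3] as OpenCV has them; the pictures are not rectified), "origin" and "attitude" of the camera in the world. Camera axes: x right, y down, z forward; pixel columns grow to the right and rows downward; lengths in m; the calibration is good to about 2 mm. A picture is of the moment at which its call begins. get_calibration takes no time and is no camera call.
- ticket.sign_off(): hands the job in, once; it reports no verdict.
The state is a dict: "time_s": time; "joints": joint angles; "joint_vel": joint speeds; "effort": joint torques, N m; "ee_pos": TCP position; "ee_rot": TCP orientation; "contact_force": force on the tool from outside, world axes, zero at the start; "torque": the same for the moment, N m; "gripper_width": opening from 0.0 (shut) to 1.0 (fully open).
Only numpy, scipy, OpenCV 4.12 (cv2) and the standard library are available. Lean on these libraries where they do the work, as an engineer would, in place of code of your own. Each camera call takes 0.05 s, during which the arm holds its last target.

### The job

Two loose metal bushes lie on top of the aluminium loading plate. With the fingertips, push each one across the plate until it drops into the round nest of its own size and sits flat on the nest's floor: the larger bush in the wide nest, the smaller in the narrow one, in either order. Only push: do not lift, up-end or carry the bushes, and leave the tin, punch, bolt and hex key where they are.

Things in the scene. Friction and masses are not known exactly. Their poses are not given: they have to be found in the camera images.
- plate: Aluminium plate fixed to the bench, 145 mm (x) by 175 mm (y), flat top 15 mm above its origin, no raised rim. Origin: centre of the underside; x roughly away from the robot, z up. Two round flat-floored nests, 8 mm deep, lie side by side in its far half, 86 mm apart. Dark spots in the nests and flush corner screws are only surface details.
- wide_nest (a point): Centre of the floor of the wide nest, 43 mm in diameter, at x = +32, y = +43 mm in the plate's frame, 8 mm below the plate's top.
- narrow_nest (a point): Centre of the floor of the narrow nest, 35 mm in diameter, at x = +32, y = -43 mm in the plate's frame, 8 mm below the plate's top.
- big_bush: The larger loose bush: a brass ring, outer diameter 38 mm, 12 mm high, about 50 g, lying flat on the near half of the plate, on its left or right side. Origin: centre of its underside, z up. Pushed high on its side it can tip over the nest edge. Seated it stands 4 mm above the plate's top.
- small_bush: The smaller loose bush: a bright steel ring, outer diameter 30 mm, 10 mm high, about 40 g, lying flat on the near half of the plate, on the other side. It would also fall into the wide nest, which is wrong. Origin: centre of its underside, z up. Seated it stands 2 mm above the plate's top.
- bush_tin: Bystander: open round tin full of bushes, 74 mm across, 54 mm high, on the bench beyond the plate, left of the drawer cabinet. Origin: centre of its underside.
- punch: Bystander: upright steel punch, 40 mm across, 64 mm high, on the bench right of the plate. Origin: centre of its underside.
- bolt: Bystander: bolt, 59 mm long, 17 mm high, lying on the bench right of and nearer than the plate. Origin: centre of its underside.
- hex_key: Bystander: black hex key, 93 x 31 x 6 mm, lying flat on the bench nearer the robot than the plate. Origin: centre of its underside.
Mind the look-alikes: they are no part of the job. What is shaped like the big_bush but green is not meant.

How it is judged:
By the outcome, as a careful person would: the job done as asked, in the order asked, and still so for the second after the job is handed in, with the robot touching nothing.
It also fails if it takes over 58 s, if anything falls off the work surface, if the arm or the gripper's body presses on something with over 40 N, if the wrist force passes 120 N, or if a joint passes its speed limit or range.

## Working session

There is one attempt and no reset: what is moved stays moved. The work goes in short steps, Python scripts to look and compute and a shell command to move; the robot and the scene stay as the last step left them, time stands still between calls to the robot, and variables do not carry over. Pictures are saved under pics/ and viewed, and the job is handed in when it is done.

```bash
ls; mkdir -p pics; python3 - <<'E'
from plant import bot, viewer
import cv2
s=bot.read_state(); print(s)
for n in("scene","top"):
    im=viewer.camera(n); cv2.imwrite(f"pics/{n}0.png",im[:,:,::-1]); print(viewer.get_calibration(n))
E
```

```text
pics
{'time_s': 0.0, 'joints': array([-1.21089762e+00,  2.64758265e-01,  1.60538273e+00,  5.98289912e-06,
        1.27371550e+00, -3.68776218e-02]), 'joint_vel': array([-1.41327194e-03,  1.09499453e-03, -1.13361758e-03, -7.31583633e-06,
        5.01055683e-04, -1.31699246e-03]), 'effort': array([-6.82326263e-04, -5.15110695e+01, -3.67316973e+01, -7.77972929e-06,
        1.28664108e-02, -1.77740242e-05]), 'ee_pos': array([ 0.26066228, -0.62201454,  0.3025537 ]), 'ee_rot': array([-0.13857223, -0.69311022, -0.14015283,  0.69336365]), 'contact_force': array([-0.20788973,  0.32150896,  0.29272019]), 'torque': array([-0.02717486,  0.04708491,  0.01760606]), 'gripper_width': 1.0037995098374883}
{'mtx': array([[552.1629507 ,   0.        , 328.3353874 ],
       [  0.        , 552.1629507 , 237.16062519],
       [  0.        ,   0.        ,   1.        ]]), 'D': array([-0.01985872,  0.        ,  0.        ,  0.        ,  0.        ]), 'origin': array([ 0.00450058, -1.03613841,  0.55440108]), 'attitude': array([-0.47328322,  0.84150291, -0.23023295,  0.12193703])}
{'mtx': array([[489.32783216,   0.        , 321.55124591],
       [  0.        , 489.32783216, 242.3833554 ],
       [  0.        ,   0.        ,   1.        ]]), 'D': array([-0.12522438,  0.        ,  0.        ,  0.        ,  0.        ]), 'origin': array([ 0.34390791, -0.28448013,  0.87889201]), 'attitude': array([ 0.04392885, -0.70040222,  0.71044175, -0.05272096])}
```

View pics/scene0.png

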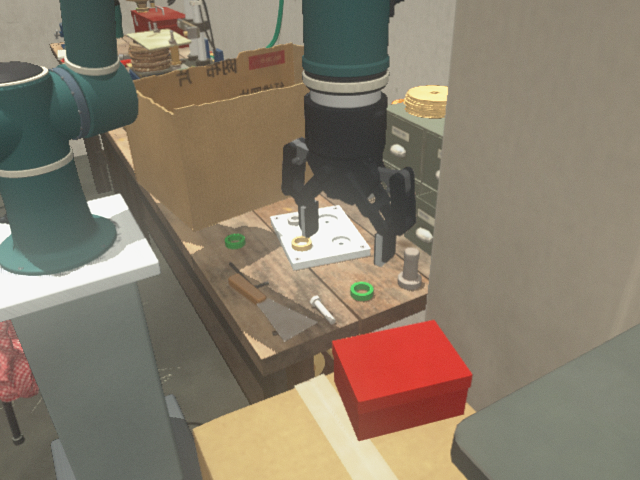

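View pics/top0.png

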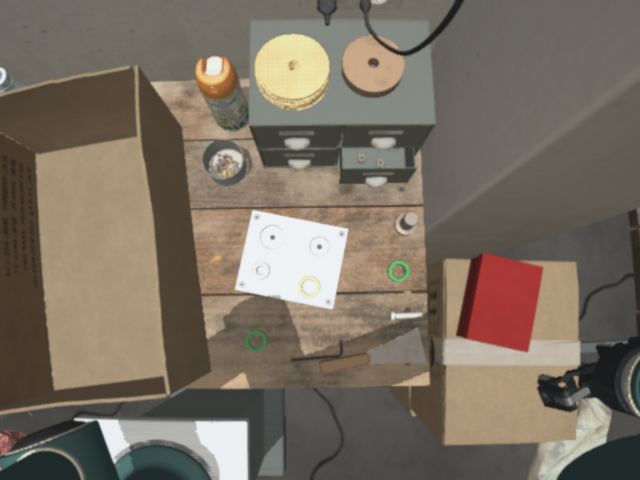

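```bash
python3 - <<'E'
import cv2
im=cv2.imread("pics/top0.png")
cv2.imwrite("pics/crop0.png",cv2.resize(im[200:320,225:365],None,fx=5,fy=5,interpolation=cv2.INTER_CUBIC))
E
```

```text
(no output)
```

View pics/crop0.png

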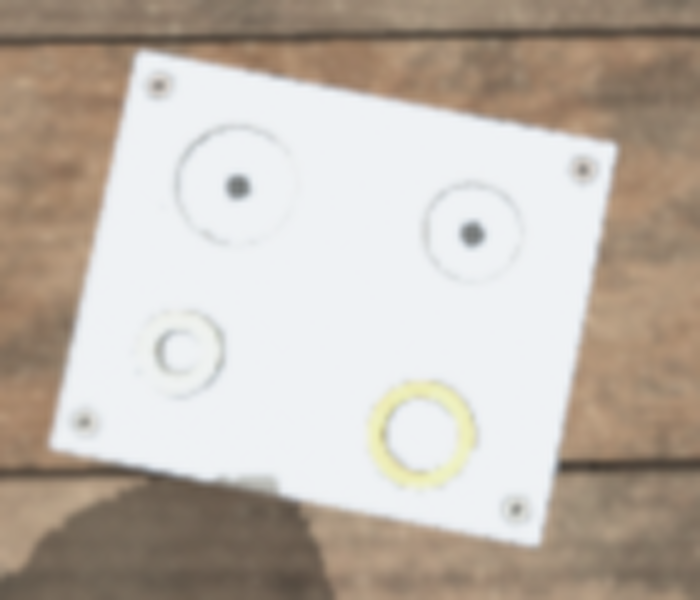

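```bash
cat > h.py <<'E'
import numpy as np, cv2
from scipy.spatial.transform import Rotation as R
from plant import bot, viewer
def q2R(q): return R.from_quat([q[1],q[2],q[3],q[0]])
def px2w(name,uv,z):
    c=viewer.get_calibration(name); p=cv2.undistortPoints(np.array(uv,float).reshape(-1,1,2),c['mtx'],c['D'])[:,0]
    d=q2R(c['attitude']).apply(np.c_[p,np.ones(len(p))]); o=c['origin']
    return (o+d*((z-o[2])/d[:,2:]))
def crop(uv): return (np.array(uv,float)+.5)/5-.5+[225,200]
def st():
    s=bot.read_state(); r=q2R(s['ee_rot']); M=r.as_matrix()
    print('t',round(s['time_s'],2),'tcp',(s['ee_pos']*1000).round(1),'tip73',((s['ee_pos']+M[:,0]*.073)*1000).round(1),'jaw',round(s['gripper_width'],3),'F',s['contact_force'].round(1))
    print('axes x,y,z in world\n',M.T.round(3),'jawyaw',np.degrees(np.arctan2(M[1,1],M[0,1])).round(1),'j',s['joints'].round(2))
    return s,M
def rows(goal_tip,jawyaw_deg,L=.073):
    "tool shift (cm) and turn (deg rotvec) to tip goal with tool pointing down, jaw y axis at yaw (mod 180)"
    s=bot.read_state(); r=q2R(s['ee_rot']); M=r.as_matrix()
    best=None
    for k in(0,180):
        a=np.radians(jawyaw_deg+k); y=np.array([np.cos(a),np.sin(a),0]); x=np.array([0,0,-1.]); z=np.cross(x,y)
        G=np.c_[x,y,z]; rv=np.degrees(R.from_matrix(M.T@G).as_rotvec())
        if best is None or np.linalg.norm(rv)<np.linalg.norm(best[0]): best=(rv,G)
    rv,G=best; tcp=np.array(goal_tip)-L*G[:,0]
    print('turn deg',rv.round(2),'shift cm now-axes',(M.T@(tcp-s['ee_pos'])*100).round(2),'final-axes',(G.T@(tcp-s['ee_pos'])*100).round(2))
E
python3 - <<'E'
from h import *
st()
C=px2w('top',crop([[137,51],[616,145],[539,545],[50,447]]),.015)
N=px2w('top',crop([[236,185],[472,232]]),.015)
S=px2w('top',crop([[181.5,352]]),.025)[0];B=px2w('top',crop([[423,435]]),.027)[0]
mm=lambda a:(np.array(a)*1000).round(1)
print('corners',mm(C),'nests',mm(N),'S',mm(S),'B',mm(B))
mod=np.array([[72.5,87.5],[72.5,-87.5],[-72.5,-87.5],[-72.5,87.5],[32,43],[32,-43]])/1000
W=np.r_[C,N][:,:2]
H=(mod-mod.mean(0)).T@(W-W.mean(0)); U,_,Vt=np.linalg.svd(H); Rm=Vt.T@U.T; t=W.mean(0)-Rm@mod.mean(0)
print('plate',mm(t),'yaw',np.degrees(np.arctan2(Rm[1,0],Rm[0,0])),'res',mm(mod@Rm.T+t-W))
n=mod[4:]@Rm.T+t; print('nests fit',mm(n))
for nm,a,b in(('small',S[:2],n[1]),('big',B[:2],n[0])):
    d=b-a; print(nm,'dist',mm(np.linalg.norm(d)),'dir deg',np.degrees(np.arctan2(d[1],d[0])), 'plate frame',mm(Rm.T@(a-t)))
print('box base', mm(px2w('top',[[185,130],[210,370]],0)))
E
```

```text
t 0.1 tcp [ 260.6 -622.1  302.7] tip73 [ 260.6 -621.9  229.7] jaw 1.002 F [-1.  -0.1  0.6]
axes x,y,z in world
 [[-0.001  0.002 -1.   ]
 [ 0.386 -0.922 -0.002]
 [-0.922 -0.386 -0.   ]] jawyaw -67.3 j [-1.21  0.26  1.61 -0.    1.27 -0.04]
corners [[ 523.7 -171.7   15. ]
 [ 487.  -343.5   15. ]
 [ 345.3 -313.4   15. ]
 [ 381.8 -141.5   15. ]] nests [[ 474.4 -207.5   15. ]
 [ 456.3 -291.5   15. ]] S [ 414.  -189.2   25. ] B [ 383.9 -273.4   27. ]
plate [ 434.3 -242.6] yaw -12.040812184647042 res [[-0.2 -0.4]
 [-0.1  0.2]
 [-0.1  0.3]
 [-0.1 -0.5]
 [ 0.2  0.2]
 [ 0.3  0.1]]
nests fit [[ 474.6 -207.3]
 [ 456.6 -291.4]]
small dist 110.7 dir deg -67.37111742281787 plate frame [-31.   48.1]
big dist 112.3 dir deg 36.08078295520676 plate frame [-42.9 -40.6]
box base [[683.7 -40.2   0. ]
 [239.2 -95.2   0. ]]
```

```bash
python3 -m crank '[[0.21,0.3,-2.7,-2.2,0,0,0],[0.21,0.3,-2.7,-2.2,0,0,0],[0.21,0.3,-2.7,-2.2,0,0,0],[0.21,0.3,-2.7,-2.2,0,0,0],[0.21,0.3,-2.7,-2.2,0,0,0],[0.21,0.3,-2.7,-2.2,0,0,0],[0.21,0.3,-2.7,-2.2,0,0,0],[0.21,0.3,-2.7,-2.2,0,0,0],[0.21,0.3,-2.7,-2.2,0,0,0],[0.21,0.3,-2.7,-2.2,0,0,0],[0.21,0.3,-2.7,-2.2,0,0,0],[0.21,0.3,-2.7,-2.2,0,0,0]]' 40
python3 -m crank '[[0.21,0,0,0,-7,0,0],[0.21,0,0,0,-7,0,0],[0.21,0,0,0,-7,0,0],[0.21,0,0,0,-7,0,0],[0.21,0,0,0,-7,0,0],[0.21,0,0,0,-7,0,0],[0.21,0,0,0,-7,0,0],[0.21,0,0,0,-7,0,0],[0.21,0,0,0,-7,0,0],[0.21,0,0,0,-7,0,0],[0.21,0,0,0,-7,0,0],[0.21,0,0,0,-7,0,0]]'
python3 - <<'E'
from h import *
st(); rows([.400,-.156,.060],22.6)
E
```

```text
time_s: 1.1
ee_pos: [0.3785, -0.2088, 0.2583]
ee_rot: [-0.132, -0.692, -0.138, 0.696]
contact_force: [0.2, -0.4, -0.4]
gripper_width: 0.214
time_s: 2.1
ee_pos: [0.3757, -0.1962, 0.2517]
ee_rot: [0.565, 0.416, 0.58, -0.414]
contact_force: [-0.8, -0.2, 1.4]
gripper_width: 0.21
t 2.1 tcp [ 375.7 -196.2  251.7] tip73 [ 374.6 -195.   178.7] jaw 0.21 F [-0.8 -0.2  1.4]
axes x,y,z in world
 [[-0.015  0.016 -1.   ]
 [ 0.95   0.311 -0.01 ]
 [ 0.311 -0.95  -0.02 ]] jawyaw 18.1 j [-0.54 -0.17  2.16  0.01  1.18 -0.86]
turn deg [-4.46 -1.15  0.51] shift cm now-axes [11.89  3.67 -2.83] final-axes [11.87  3.79 -2.77]
```

```bash
python3 -m crank '[[0.21,0,0,0,-4.5,-1.1,0.5],[0.21,0,1.2,-0.9,0,0,0],[0.21,0,1.2,-0.9,0,0,0],[0.21,0,1.2,-0.9,0,0,0],[0.21,2,0,0,0,0,0],[0.21,2,0,0,0,0,0],[0.21,2,0,0,0,0,0],[0.21,2,0,0,0,0,0],[0.21,2,0,0,0,0,0],[0.21,0,0,0,0,0,0]]'
python3 - <<'E'
from h import *
im=viewer.camera('top'); im2=viewer.camera('scene')
cv2.imwrite('pics/t1.png',cv2.resize(im[180:330,180:370],None,fx=4,fy=4)[:,:,::-1])
cv2.imwrite('pics/s1.png',cv2.resize(im2[140:290,220:440],None,fx=3.6,fy=3.6)[:,:,::-1])
st(); rows([.400,-.156,.035],22.6)
E
```

```text
time_s: 2.93
ee_pos: [0.3979, -0.1545, 0.1472]
ee_rot: [0.591, 0.389, 0.59, -0.389]
contact_force: [-1.6, -0.1, -1.3]
gripper_width: 0.208
t 3.03 tcp [ 400.  -155.5  150.4] tip73 [ 400.4 -155.7   77.4] jaw 0.208 F [-0.2 -0.5  0.1]
axes x,y,z in world
 [[ 0.005 -0.002 -1.   ]
 [ 0.919  0.394  0.004]
 [ 0.394 -0.919  0.004]] jawyaw 23.2 j [-0.43 -0.05  2.26  0.    0.93 -0.83]
turn deg [ 0.61  0.23 -0.24] shift cm now-axes [ 4.24 -0.03  0.03] final-axes [ 4.24 -0.01  0.05]
```

View pics/t1.png

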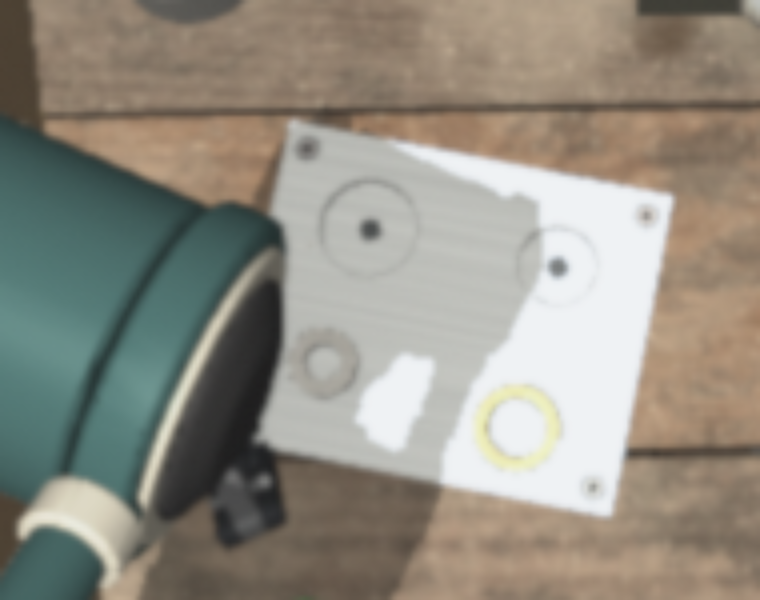

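View pics/s1.png

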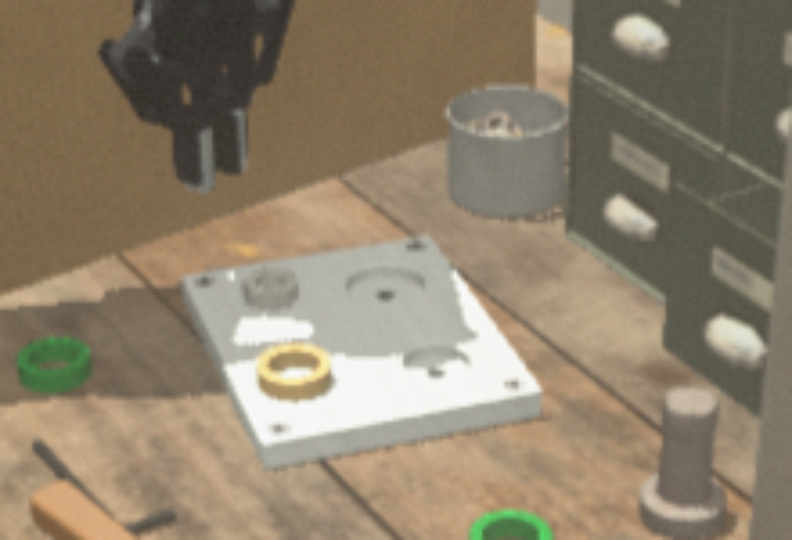

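```bash
python3 -m crank '[[0.21,2,0,0,0.6,0,0],[0.21,1.7,0,0,0,0,0],[0.21,0.5,0,0,0,0,0],[0.21,0,0,0,0,0,0]]'
python3 - <<'E'
from h import *
st(); rows([.400,-.156,.0185],22.6)
E
```

```text
time_s: 3.37
ee_pos: [0.4053, -0.158, 0.114]
ee_rot: [0.594, 0.394, 0.582, -0.391]
contact_force: [-0.2, -0.1, -0.3]
gripper_width: 0.211
t 3.37 tcp [ 405.3 -158.   114. ] tip73 [ 406.5 -158.6   41. ] jaw 0.211 F [-0.2 -0.1 -0.3]
axes x,y,z in world
 [[ 0.016 -0.007 -1.   ]
 [ 0.923  0.384  0.012]
 [ 0.384 -0.923  0.013]] jawyaw 22.6 j [-0.43  0.01  2.28  0.    0.83 -0.82]
turn deg [-0.02  0.74 -0.71] shift cm now-axes [ 2.24 -0.44 -0.42] final-axes [ 2.25 -0.41 -0.39]
```

```bash
python3 -m crank '[[0.21,0,-0.4,-0.4,0,0.8,-0.8],[0.21,0.6,0,0,0,0,0],[0.21,0.5,0,0,0,0,0],[0.21,0,0,0,0,0,0]]'
python3 - <<'E'
from h import *
st(); rows([.400,-.156,.0185],22.6)
E
```

```text
time_s: 3.7
ee_pos: [0.4026, -0.1572, 0.1068]
ee_rot: [0.59, 0.393, 0.587, -0.392]
contact_force: [-0.5, 1.0, -0.7]
gripper_width: 0.21
t 3.7 tcp [ 402.6 -157.2  106.8] tip73 [ 402.9 -157.3   33.8] jaw 0.21 F [-0.5  1.  -0.7]
axes x,y,z in world
 [[ 0.003 -0.002 -1.   ]
 [ 0.923  0.384  0.002]
 [ 0.384 -0.923  0.003]] jawyaw 22.6 j [-0.43  0.02  2.28 -0.    0.83 -0.82]
turn deg [-0.03  0.18 -0.13] shift cm now-axes [ 1.53 -0.2  -0.21] final-axes [ 1.53 -0.2  -0.21]
```

```bash
python3 -m crank '[[0.21,0.5,-0.2,-0.2,0,0.2,-0.2],[0.21,0.5,0,0,0,0.2,-0.2],[0.21,0,0,0,0,0,0]]'
python3 - <<'E'
from h import *
st(); rows([.400,-.156,.0185],22.6)
E
python3 -m crank '[[0.21,0.3,0,0,0,0.2,-0.2],[0.21,0,0,0,0,0,0]]'
python3 - <<'E'
from h import *
st(); rows([.400,-.156,.0185],22.6)
E
```

```text
time_s: 3.95
ee_pos: [0.4005, -0.1564, 0.0969]
ee_rot: [0.587, 0.392, 0.59, -0.393]
contact_force: [-1.0, -0.1, 0.4]
gripper_width: 0.211
t 3.95 tcp [ 400.5 -156.4   96.9] tip73 [ 400.2 -156.3   23.9] jaw 0.211 F [-1.  -0.1  0.4]
axes x,y,z in world
 [[-0.005  0.001 -1.   ]
 [ 0.923  0.384 -0.004]
 [ 0.384 -0.923 -0.003]] jawyaw 22.6 j [-0.43  0.04  2.29 -0.    0.81 -0.82]
turn deg [-0.03 -0.16  0.22] shift cm now-axes [ 0.54 -0.03 -0.05] final-axes [ 0.54 -0.03 -0.06]
time_s: 4.12
ee_pos: [0.4002, -0.1562, 0.0932]
ee_rot: [0.584, 0.391, 0.592, -0.393]
contact_force: [-0.4, 0.0, -0.7]
gripper_width: 0.209
t 4.12 tcp [ 400.2 -156.2   93.2] tip73 [ 399.4 -155.9   20.3] jaw 0.209 F [-0.4  0.  -0.7]
axes x,y,z in world
 [[-0.01   0.004 -1.   ]
 [ 0.923  0.384 -0.008]
 [ 0.384 -0.923 -0.007]] jawyaw 22.6 j [-0.43  0.05  2.29 -0.    0.81 -0.82]
turn deg [-0.03 -0.42  0.47] shift cm now-axes [ 0.17 -0.01 -0.03] final-axes [ 0.17 -0.01 -0.03]
```

```bash
python3 -m crank '[[0.21,0.2,0,0,0,-0.4,0.4],[0.21,0,0,0,0,0,0]]'
python3 -m crank '[[0.21,0.15,0,0,0,0,0],[0.21,0,0,0,0,0,0]]'
python3 -m crank '[[0.21,0.15,0,0,0,0,0],[0.21,0,0,0,0,0,0]]'
python3 - <<'E'
from h import *
st()
E
```

```text
time_s: 4.28
ee_pos: [0.4002, -0.1562, 0.0907]
ee_rot: [0.588, 0.392, 0.588, -0.393]
contact_force: [0.3, 0.5, 0.6]
gripper_width: 0.205
time_s: 4.45
ee_pos: [0.4001, -0.1562, 0.0891]
ee_rot: [0.588, 0.392, 0.588, -0.393]
contact_force: [0.1, 1.0, 0.9]
gripper_width: 0.209
time_s: 4.62
ee_pos: [0.4005, -0.1564, 0.0879]
ee_rot: [0.588, 0.392, 0.588, -0.393]
contact_force: [1.1, 0.1, -0.3]
gripper_width: 0.207
t 4.62 tcp [ 400.5 -156.4   87.9] tip73 [ 400.5 -156.4   14.9] jaw 0.207 F [ 1.1  0.1 -0.3]
axes x,y,z in world
 [[-0.    -0.001 -1.   ]
 [ 0.923  0.384 -0.   ]
 [ 0.384 -0.923  0.001]] jawyaw 22.6 j [-0.43  0.06  2.3  -0.    0.79 -0.82]
```

```bash
python3 -m crank '[[0.21,0.12,0,0,0,0,0],[0.21,0,0,0,0,0,0]]'
python3 -m crank '[[0.21,0.12,0,0,0,0,0],[0.21,0,0,0,0,0,0]]'

```

```text
time_s: 4.78
ee_pos: [0.401, -0.1565, 0.0882]
ee_rot: [0.588, 0.392, 0.588, -0.393]
contact_force: [1.4, 0.1, -0.0]
gripper_width: 0.213
time_s: 4.95
ee_pos: [0.4017, -0.1568, 0.088]
ee_rot: [0.589, 0.392, 0.588, -0.393]
contact_force: [0.0, -0.1, -0.6]
gripper_width: 0.206
```

```bash
python3 -m crank '[[0.21,0.2,0,0,0,0,0]]'
python3 -m crank '[[0.21,0,0,0,0,0,0]]'
python3 - <<'E'
from h import *
st()
im2=viewer.camera('scene')
cv2.imwrite('pics/s2.png',cv2.resize(im2[180:270,250:380],None,fx=6,fy=6)[:,:,::-1])
st()
E
```

```text
time_s: 5.03
ee_pos: [0.4021, -0.157, 0.0876]
ee_rot: [0.589, 0.392, 0.588, -0.393]
contact_force: [-11.6, 6.2, 37.3]
gripper_width: 0.209
time_s: 5.12
ee_pos: [0.4025, -0.1572, 0.0883]
ee_rot: [0.589, 0.392, 0.588, -0.393]
contact_force: [0.5, -0.5, 0.5]
gripper_width: 0.213
t 5.12 tcp [ 402.5 -157.2   88.3] tip73 [ 402.5 -157.3   15.3] jaw 0.213 F [ 0.5 -0.5  0.5]
axes x,y,z in world
 [[ 0.001 -0.001 -1.   ]
 [ 0.923  0.384  0.   ]
 [ 0.384 -0.923  0.001]] jawyaw 22.6 j [-0.43  0.06  2.29 -0.    0.79 -0.82]
t 5.17 tcp [ 402.7 -157.3   88.2] tip73 [ 402.9 -157.4   15.2] jaw 0.207 F [ 0.5 -1.2 -0.2]
axes x,y,z in world
 [[ 0.002 -0.002 -1.   ]
 [ 0.923  0.384  0.001]
 [ 0.384 -0.923  0.002]] jawyaw 22.6 j [-0.43  0.06  2.29 -0.    0.79 -0.82]
```

View pics/s2.png

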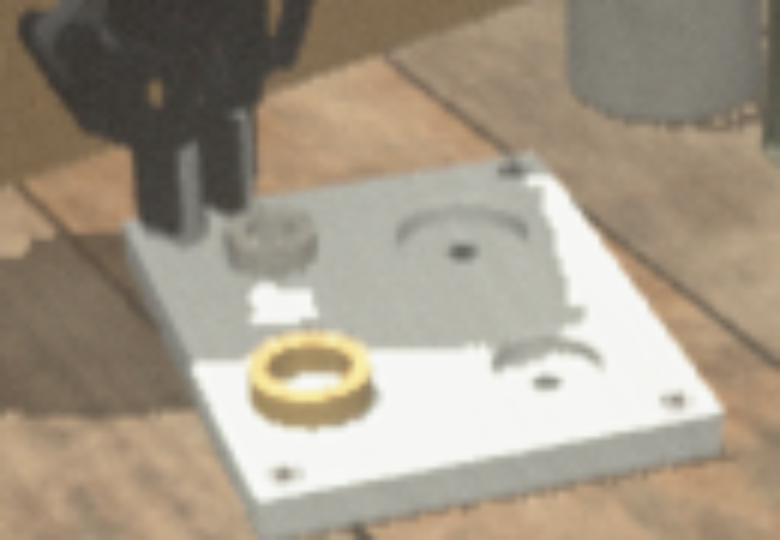

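```bash
python3 -m crank '[[0.21,-0.3,-0.15,0,0,0,0],[0.21,0,0,0,0,0,0]]'
python3 -m crank '[[0.21,0,0,0.5,0,0,0],[0.21,0,0,0.5,0,0,0],[0.21,0,0,0.5,0,0,0],[0.21,0,0,0.5,0,0,0],[0.21,0,0,0,0,0,0]]'
python3 - <<'E'
from h import *
d=np.array([.384,-.923]);s,M=st(); v=np.array([.4566,-.2914])-(s['ee_pos']+.073*M[:,0])[:2]; print('to nest along',v@d*1000,'lat',v@[.923,.384]*1000)
im2=viewer.camera('scene')
cv2.imwrite('pics/s3.png',cv2.resize(im2[180:270,250:380],None,fx=6,fy=6)[:,:,::-1])
rows([.4566,-.2914,.018],22.6)
E
```

```text
time_s: 5.33
ee_pos: [0.4011, -0.1578, 0.0909]
ee_rot: [0.589, 0.392, 0.587, -0.393]
contact_force: [0.9, 0.1, 0.1]
gripper_width: 0.211
time_s: 5.75
ee_pos: [0.4087, -0.1778, 0.0898]
ee_rot: [0.589, 0.392, 0.588, -0.393]
contact_force: [-0.1, -0.3, -0.0]
gripper_width: 0.213
t 5.75 tcp [ 408.7 -177.8   89.8] tip73 [ 408.7 -177.9   16.8] jaw 0.213 F [-0.1 -0.3 -0. ]
axes x,y,z in world
 [[ 0.    -0.001 -1.   ]
 [ 0.923  0.384  0.   ]
 [ 0.384 -0.923  0.001]] jawyaw 22.6 j [-0.47  0.08  2.27 -0.    0.79 -0.86]
to nest along 123.17304960160966 lat 0.5791063855057039
turn deg [-0.01  0.03  0.01] shift cm now-axes [-0.12  0.07 12.37] final-axes [-0.13  0.07 12.37]
```

View pics/s3.png

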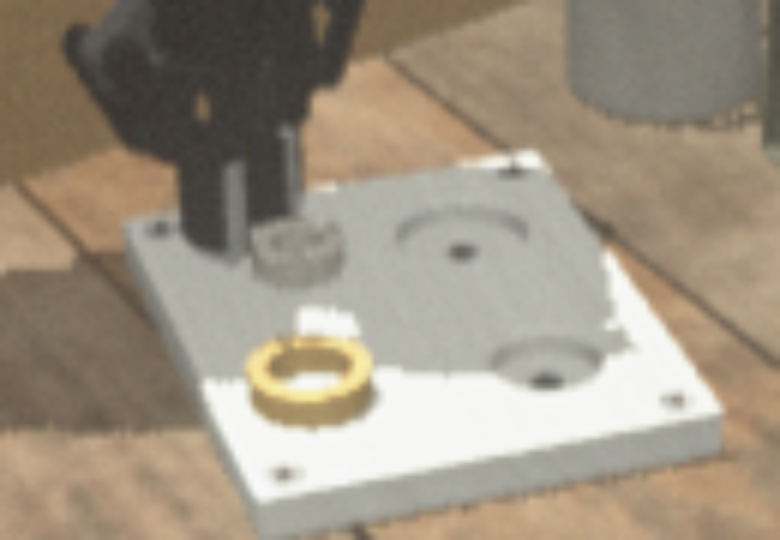

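```bash
python3 -m crank '[[0.21,-0.03,0.03,0.6,0,0,0],[0.21,-0.02,0.02,0.6,0,0,0],[0.21,-0.02,0,0.6,0,0,0],[0.21,-0.02,0,0.6,0,0,0],[0.21,-0.02,0,0.6,0,0,0],[0.21,-0.02,0,0.6,0,0,0],[0.21,-0.02,0,0.6,0,0,0],[0.21,-0.02,0,0.6,0,0,0],[0.21,-0.02,0,0.6,0,0,0],[0.21,-0.02,0,0.6,0,0,0],[0.21,-0.02,0,0.6,0,0,0],[0.21,0,0,0,0,0,0]]'
python3 - <<'E'
from h import *
d=np.array([.384,-.923]);s,M=st(); v=np.array([.4566,-.2914])-(s['ee_pos']+.073*M[:,0])[:2]; print('to nest along',v@d*1000,'lat',v@[.923,.384]*1000)
im2=viewer.camera('scene')
cv2.imwrite('pics/s4.png',cv2.resize(im2[180:270,250:380],None,fx=6,fy=6)[:,:,::-1])
rows([.4566,-.2914,.018],22.6)
E
```

```text
time_s: 6.8
ee_pos: [0.437, -0.2455, 0.0918]
ee_rot: [0.588, 0.392, 0.588, -0.393]
contact_force: [-0.3, -0.2, -0.1]
gripper_width: 0.209
t 6.8 tcp [ 437.  -245.5   91.8] tip73 [ 437.  -245.6   18.8] jaw 0.209 F [-0.3 -0.2 -0.1]
axes x,y,z in world
 [[-0.    -0.001 -1.   ]
 [ 0.923  0.384 -0.001]
 [ 0.384 -0.923  0.001]] jawyaw 22.6 j [-0.56  0.18  2.15 -0.    0.82 -0.95]
to nest along 49.80671354770463 lat 0.5316937106133812
turn deg [-0.04 -0.    0.05] shift cm now-axes [0.06 0.06 5.04] final-axes [0.06 0.06 5.04]
```

View pics/s4.png

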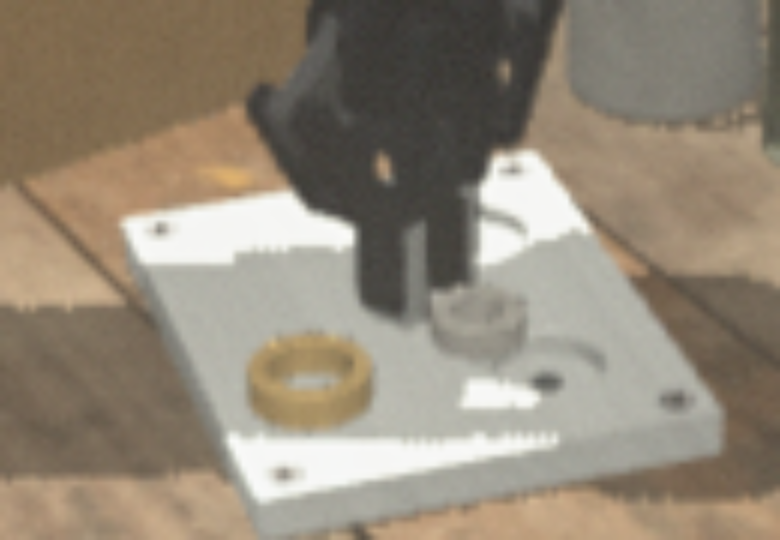

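```bash
python3 -m crank '[[0.21,0.1,0.04,0.3,0,0,0],[0.21,0.1,0,0.4,0,0,0],[0.21,0,0,0.4,0,0,0],[0.21,0,0,0.4,0,0,0],[0.21,0,0,0.4,0,0,0],[0.21,0,0,0,0,0,0]]'
python3 - <<'E'
from h import *
d=np.array([.384,-.923]);s,M=st(); v=np.array([.4566,-.2914])-(s['ee_pos']+.073*M[:,0])[:2]; print('to nest along',v@d*1000,'lat',v@[.923,.384]*1000)
im2=viewer.camera('scene')
cv2.imwrite('pics/s5.png',cv2.resize(im2[180:270,250:380],None,fx=6,fy=6)[:,:,::-1])
E
```

```text
time_s: 7.35
ee_pos: [0.4445, -0.2631, 0.0891]
ee_rot: [0.587, 0.392, 0.589, -0.392]
contact_force: [-0.5, -0.5, 0.1]
gripper_width: 0.206
t 7.35 tcp [ 444.5 -263.1   89.1] tip73 [ 444.3 -263.1   16.1] jaw 0.206 F [-0.5 -0.5  0.1]
axes x,y,z in world
 [[-0.002  0.001 -1.   ]
 [ 0.923  0.384 -0.002]
 [ 0.384 -0.923 -0.002]] jawyaw 22.6 j [-0.58  0.21  2.12 -0.    0.82 -0.98]
to nest along 30.888443945857993 lat 0.46575709715738806
```

View pics/s5.png

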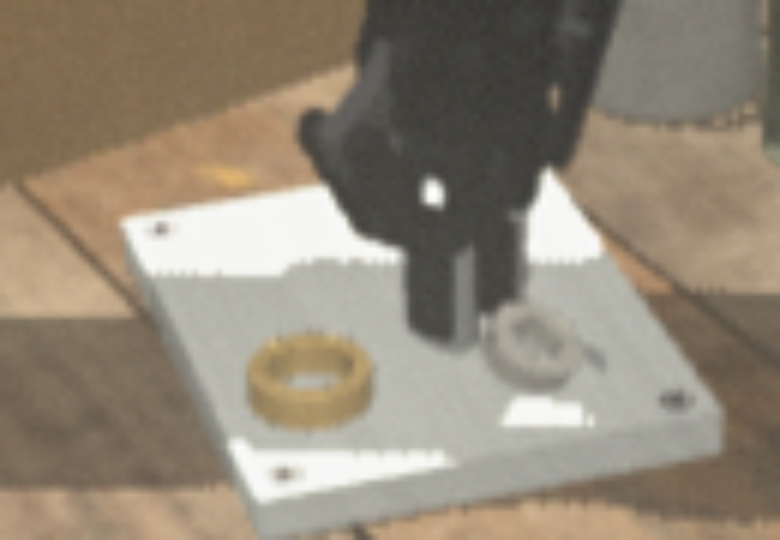

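```bash
python3 -m crank '[[0.21,-0.05,0.03,0.3,0,0,0],[0.21,0,0,0.3,0,0,0],[0.21,0,0,0.2,0,0,0],[0.21,0,0,0,0,0,0]]'
python3 - <<'E'
from h import *
d=np.array([.384,-.923]);s,M=st(); v=np.array([.4566,-.2914])-(s['ee_pos']+.073*M[:,0])[:2]; print('to nest along',v@d*1000,'lat',v@[.923,.384]*1000)
im2=viewer.camera('scene')
cv2.imwrite('pics/s6.png',cv2.resize(im2[180:270,250:380],None,fx=6,fy=6)[:,:,::-1])
E
```

```text
time_s: 7.73
ee_pos: [0.4478, -0.2707, 0.0895]
ee_rot: [0.587, 0.392, 0.589, -0.392]
contact_force: [-0.2, -1.0, 0.8]
gripper_width: 0.209
t 7.73 tcp [ 447.8 -270.7   89.5] tip73 [ 447.6 -270.7   16.5] jaw 0.209 F [-0.2 -1.   0.8]
axes x,y,z in world
 [[-0.003  0.001 -1.   ]
 [ 0.923  0.384 -0.002]
 [ 0.384 -0.923 -0.002]] jawyaw 22.6 j [-0.59  0.22  2.1  -0.    0.82 -0.99]
to nest along 22.590365691577887 lat 0.31129221435684074
```

View pics/s6.png

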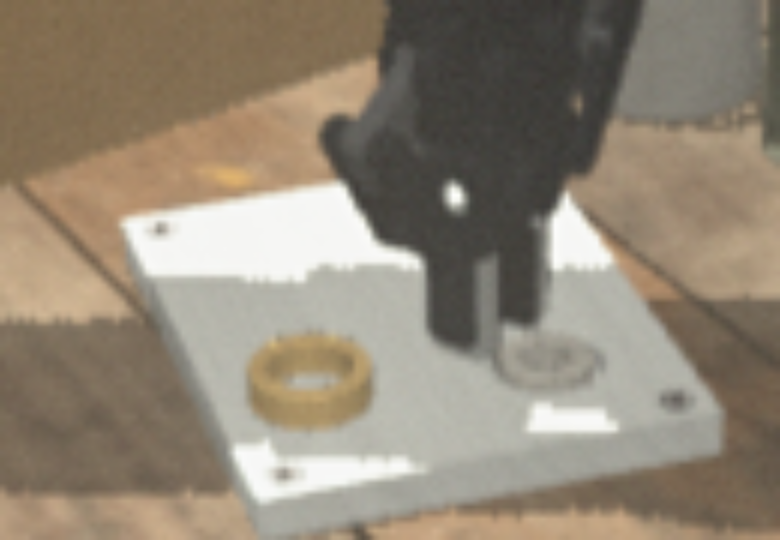

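```bash
python3 -m crank '[[0.21,-0.1,0,-0.6,0,0,0],[0.21,-2,0,0,0,0,0],[0.21,-2.5,0,0,0,0,0],[0.28,-2.5,0,0,0,0,0],[0.28,0,0,-2,0,0,0],[0.28,0,-2,-1,0,0,0],[0.28,0,-2.5,0,0,0,0],[0.28,0,-2.5,0,0,0,0],[0.28,0,0,0,0,0,0]]'
python3 -m crank '[[0.28,0,0,0,7,0,0],[0.28,0,0,0,7,0,0],[0.28,0,0,0,7,0,0],[0.28,0,0,0,7,0,0],[0.28,0,0,0,7,0,0],[0.28,0,0,0,7,0,0],[0.28,0,0,0,7,0,0],[0.28,0,0,0,7,0,0],[0.28,0,0,0,7,0,0],[0.28,0,0,0,7,0,0],[0.28,0,0,0,0,0,0]]'
python3 - <<'E'
from h import *
st()
im=viewer.camera('top'); im2=viewer.camera('scene')
cv2.imwrite('pics/t7.png',cv2.resize(im[180:330,180:370],None,fx=4,fy=4)[:,:,::-1])
cv2.imwrite('pics/s7.png',cv2.resize(im2[180:270,250:380],None,fx=6,fy=6)[:,:,::-1])
rows([.3516,-.297,.035],-53.9)
E
```

```text
time_s: 8.53
ee_pos: [0.366, -0.2592, 0.1638]
ee_rot: [0.587, 0.391, 0.591, -0.391]
contact_force: [-0.2, 0.7, -0.7]
gripper_width: 0.277
time_s: 9.45
ee_pos: [0.365, -0.2537, 0.1638]
ee_rot: [-0.245, -0.663, -0.249, 0.663]
contact_force: [0.8, -0.1, -0.0]
gripper_width: 0.28
t 9.45 tcp [ 365.  -253.7  163.8] tip73 [ 364.8 -253.3   90.8] jaw 0.28 F [ 0.8 -0.1 -0. ]
axes x,y,z in world
 [[-0.002  0.006 -1.   ]
 [ 0.654 -0.756 -0.006]
 [-0.756 -0.654 -0.002]] jawyaw -49.1 j [-0.67 -0.04  2.22  0.    0.97  0.19]
turn deg [ 5.15 -0.1   0.34] shift cm now-axes [5.56 2.4  3.86] final-axes [5.58 2.7  3.62]
```

View pics/s7.png

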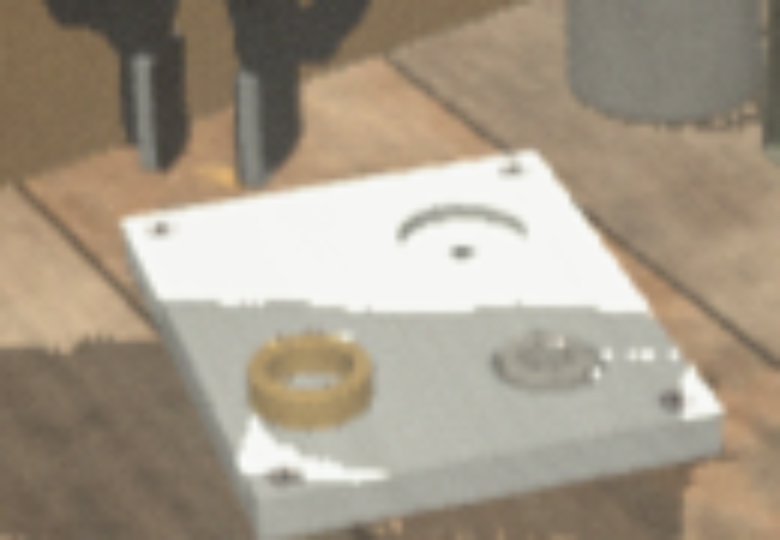

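View pics/t7.png

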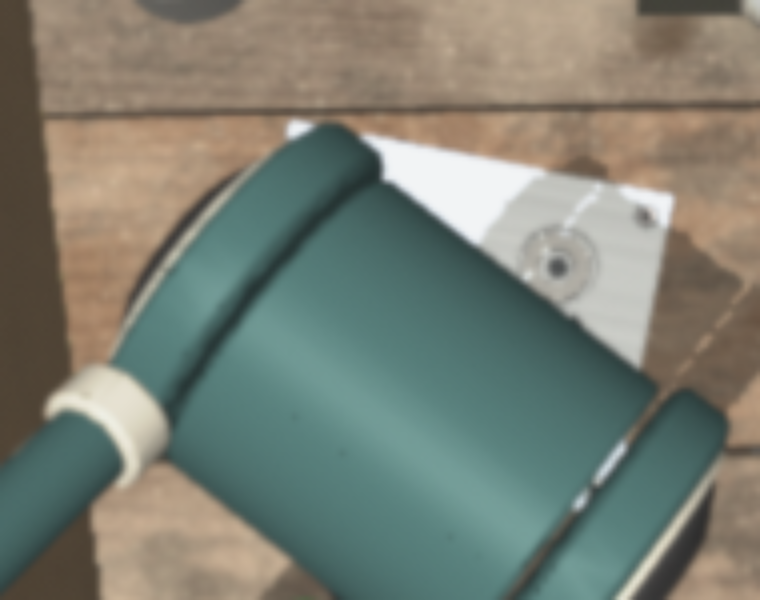

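```bash
python3 -m crank '[[0.28,0,0,0,5.1,0,0.3],[0.28,0,0.9,1.2,0,0,0],[0.28,0,0.9,1.2,0,0,0],[0.28,0,0.9,1.2,0,0,0],[0.28,1.5,0,0,0,0,0],[0.28,1.5,0,0,0,0,0],[0.28,1.5,0,0,0,0,0],[0.28,0,0,0,0,0,0]]'
python3 - <<'E'
from h import *
st(); rows([.3516,-.297,.019],-53.9)
E
```

```text
time_s: 10.22
ee_pos: [0.3536, -0.2987, 0.1191]
ee_rot: [0.229, 0.671, 0.226, -0.668]
contact_force: [-0.6, 1.1, -1.4]
gripper_width: 0.279
t 10.22 tcp [ 353.6 -298.7  119.1] tip73 [ 354.  -298.8   46.1] jaw 0.279 F [-0.6  1.1 -1.4]
axes x,y,z in world
 [[ 0.005 -0.002 -1.   ]
 [ 0.609 -0.793  0.005]
 [-0.793 -0.609 -0.003]] jawyaw -52.5 j [-0.76  0.06  2.22  0.    0.86  0.16]
turn deg [ 1.41 -0.19 -0.26] shift cm now-axes [ 2.71 -0.27  0.07] final-axes [ 2.71 -0.25  0.06]
```

```bash
python3 -m crank '[[0.28,0.6,-0.25,0.1,1.4,-0.2,-0.3],[0.28,0.7,0,0,0,0,0],[0.28,0.7,0,0,0,0,0],[0.28,0,0,0,0,0,0]]'
python3 - <<'E'
from h import *
st(); rows([.3516,-.297,.0175],-53.9)
E
```

```text
time_s: 10.55
ee_pos: [0.3517, -0.2972, 0.0986]
ee_rot: [-0.22, -0.672, -0.22, 0.672]
contact_force: [0.1, 0.7, -0.1]
gripper_width: 0.281
t 10.55 tcp [ 351.7 -297.2   98.6] tip73 [ 351.7 -297.2   25.6] jaw 0.281 F [ 0.1  0.7 -0.1]
axes x,y,z in world
 [[-0.     0.    -1.   ]
 [ 0.591 -0.806 -0.   ]
 [-0.806 -0.591  0.   ]] jawyaw -53.7 j [-0.76  0.09  2.23 -0.    0.82  0.18]
turn deg [0.16 0.02 0.02] shift cm now-axes [ 0.81 -0.02 -0.  ] final-axes [ 0.81 -0.02 -0.  ]
```

```bash
python3 -m crank '[[0.28,0.4,0,0,0.2,0,0],[0.28,0.4,0,0,0,0,0],[0.28,0,0,0,0,0,0]]'
python3 -m crank '[[0.28,0,0,-0.5,0,0,0],[0.28,0,0,-0.5,0,0,0],[0.28,0,0,-0.5,0,0,0],[0.28,0,0,-0.5,0,0,0],[0.28,0,0,-0.5,0,0,0],[0.28,0,0,0,0,0,0]]'
cat >> h.py <<'E'
def chk(n):
    s,M=st(); v=np.array([.4746,-.2073])-(s['ee_pos']+.073*M[:,0])[:2]; print('to nest along -z',-v@M[:2,2]*1000,'y',v@M[:2,1]*1000)
    im2=viewer.camera('scene')
    cv2.imwrite(f'pics/{n}.png',cv2.resize(im2[180:270,250:380],None,fx=6,fy=6)[:,:,::-1])
    rows([.4746,-.2073,.0175],-53.9)
E
python3 -c "from h import *;chk('s8')"
```

```text
time_s: 10.8
ee_pos: [0.3523, -0.2974, 0.0905]
ee_rot: [0.22, 0.672, 0.219, -0.672]
contact_force: [-1.2, 0.6, -0.7]
gripper_width: 0.279
time_s: 11.3
ee_pos: [0.3753, -0.2815, 0.0913]
ee_rot: [0.22, 0.673, 0.218, -0.672]
contact_force: [-0.3, -0.2, -0.7]
gripper_width: 0.283
t 11.3 tcp [ 375.3 -281.5   91.3] tip73 [ 375.4 -281.7   18.3] jaw 0.283 F [-0.3 -0.2 -0.7]
axes x,y,z in world
 [[ 0.002 -0.002 -1.   ]
 [ 0.589 -0.808  0.003]
 [-0.808 -0.589 -0.   ]] jawyaw -53.9 j [-0.7   0.12  2.22 -0.    0.8   0.24]
to nest along -z 123.94604964508083 y -1.6216020378213711
turn deg [ 0.02 -0.02 -0.15] shift cm now-axes [  0.09  -0.14 -12.42] final-axes [  0.08  -0.14 -12.42]
```

View pics/s8.png

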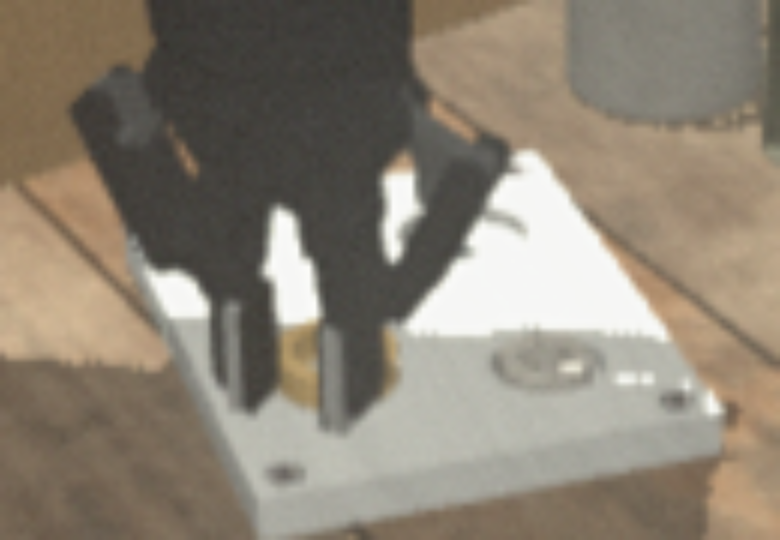

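```bash
python3 -m crank '[[0.28,0.05,-0.05,-0.6,0,0,0],[0.28,0.05,-0.05,-0.6,0,0,0],[0.28,0,-0.04,-0.6,0,0,0],[0.28,0,0,-0.6,0,0,0],[0.28,0,0,-0.6,0,0,0],[0.28,0,0,-0.6,0,0,0],[0.28,0,0,-0.6,0,0,0],[0.28,0,0,-0.6,0,0,0],[0.28,0,0,-0.6,0,0,0],[0.28,0,0,-0.6,0,0,0],[0.28,0,0,0,0,0,0]]'
python3 -c "from h import *;chk('s9')"
```

```text
time_s: 12.27
ee_pos: [0.4282, -0.2413, 0.0906]
ee_rot: [0.221, 0.673, 0.218, -0.672]
contact_force: [0.9, -0.5, -0.3]
gripper_width: 0.283
t 12.27 tcp [ 428.2 -241.3   90.6] tip73 [ 428.4 -241.5   17.6] jaw 0.283 F [ 0.9 -0.5 -0.3]
axes x,y,z in world
 [[ 0.002 -0.003 -1.   ]
 [ 0.59  -0.807  0.004]
 [-0.807 -0.59  -0.   ]] jawyaw -53.8 j [-0.56  0.16  2.17 -0.    0.81  0.38]
to nest along -z 57.46771156967882 y -0.3455823008787693
turn deg [ 0.06  0.   -0.19] shift cm now-axes [ 0.01  0.   -5.78] final-axes [ 0.01 -0.01 -5.78]
```

View pics/s9.png

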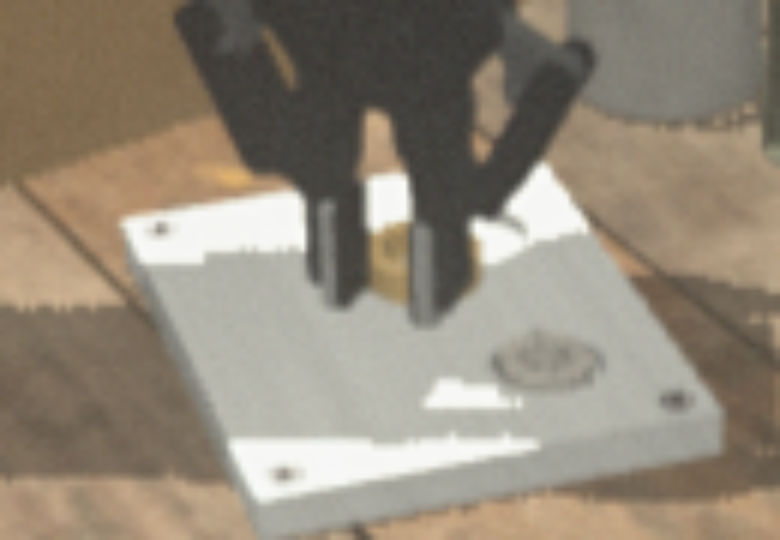

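```bash
python3 -m crank '[[0.28,0,0,-0.4,0,0,0],[0.28,0,0,-0.4,0,0,0],[0.28,0,0,-0.4,0,0,0],[0.28,0,0,-0.4,0,0,0],[0.28,0,0,-0.4,0,0,0],[0.28,0,0,-0.4,0,0,0],[0.28,0,0,0,0,0,0]]'
python3 -c "from h import *;chk('s10')"
```

```text
time_s: 12.9
ee_pos: [0.4487, -0.2261, 0.0904]
ee_rot: [0.22, 0.672, 0.218, -0.672]
contact_force: [0.0, 0.9, -0.0]
gripper_width: 0.276
t 12.9 tcp [ 448.7 -226.1   90.4] tip73 [ 448.8 -226.3   17.4] jaw 0.276 F [ 0.   0.9 -0. ]
axes x,y,z in world
 [[ 0.001 -0.003 -1.   ]
 [ 0.589 -0.808  0.003]
 [-0.808 -0.589  0.   ]] jawyaw -53.9 j [-0.52  0.18  2.15 -0.    0.81  0.43]
to nest along -z 32.05445118568175 y -0.15534948914856092
turn deg [ 0.01  0.04 -0.16] shift cm now-axes [-0.01  0.01 -3.22] final-axes [-0.01  0.01 -3.22]
```

View pics/s10.png

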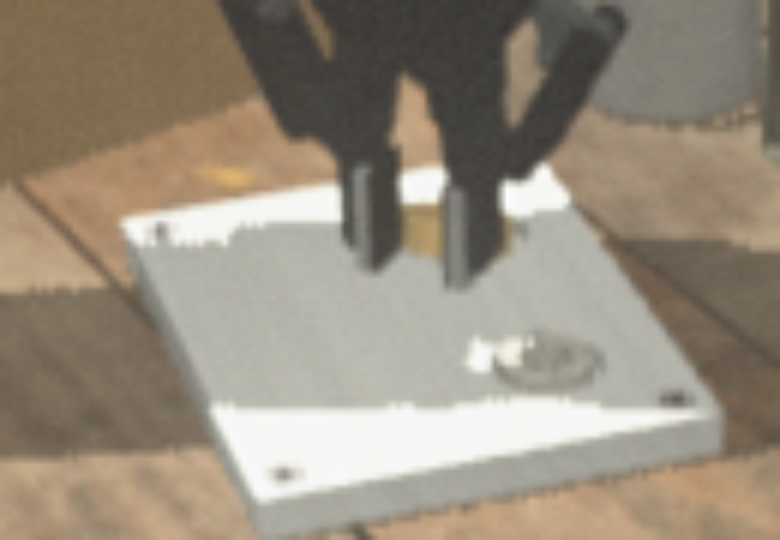

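```bash
python3 -m crank '[[0.28,0,0,-0.3,0,0,0],[0.28,0,0,-0.25,0,0,0],[0.28,0,0,-0.15,0,0,0],[0.28,0,0,0,0,0,0]]'
python3 -c "from h import *;chk('s11')"
```

```text
time_s: 13.28
ee_pos: [0.4544, -0.2215, 0.0901]
ee_rot: [0.22, 0.672, 0.218, -0.672]
contact_force: [0.4, 0.1, -0.3]
gripper_width: 0.282
t 13.28 tcp [ 454.4 -221.5   90.1] tip73 [ 454.5 -221.6   17.1] jaw 0.282 F [ 0.4  0.1 -0.3]
axes x,y,z in world
 [[ 0.001 -0.002 -1.   ]
 [ 0.589 -0.808  0.002]
 [-0.808 -0.589  0.001]] jawyaw -53.9 j [-0.5   0.18  2.14 -0.    0.81  0.44]
to nest along -z 24.69672864998453 y 0.2715245558516038
turn deg [ 0.    0.05 -0.12] shift cm now-axes [-0.05  0.05 -2.48] final-axes [-0.04  0.05 -2.48]
```

View pics/s11.png

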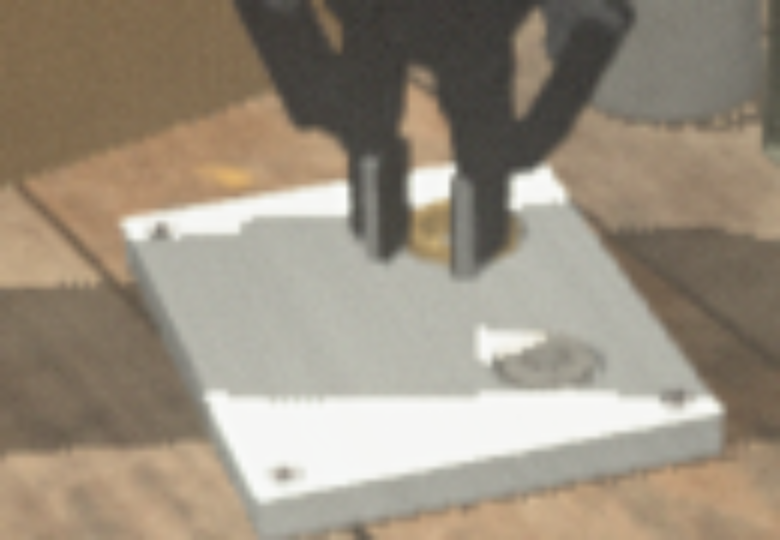

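Looks dropped. Back off, lift, and look from clear.

```bash
python3 -m crank '[[0.28,-0.1,0,0.6,0,0,0],[0.28,-2,0,0.5,0,0,0],[0.28,-3,0,0,0,0,0],[0.28,-3,0,0,0,0,0],[0.28,-3,0,0,0,0,0],[0.28,-2,2,2,0,0,0],[0.28,0,3,2,0,0,0],[0.28,0,3,2,0,0,0],[0.28,0,3,2,0,0,0],[0.28,0,3,2,0,0,0],[0.28,0,3,2,0,0,0],[0.28,0,0,0,0,0,0]]'
python3 - <<'E'
from h import *
chk('s12'); im=viewer.camera('top'); cv2.imwrite('pics/t12.png',cv2.resize(im[120:390,190:440],None,fx=2.2,fy=2.2)[:,:,::-1])
E
```

```text
time_s: 14.33
ee_pos: [0.442, -0.4453, 0.228]
ee_rot: [-0.222, -0.67, -0.219, 0.673]
contact_force: [-0.3, 0.3, 0.3]
gripper_width: 0.282
t 14.33 tcp [ 442.  -445.3  228. ] tip73 [ 441.8 -445.6  155. ] jaw 0.282 F [-0.3  0.3  0.3]
axes x,y,z in world
 [[-0.003 -0.005 -1.   ]
 [ 0.593 -0.805  0.003]
 [-0.805 -0.593  0.005]] jawyaw -53.6 j [-0.83  0.23  1.79 -0.01  1.12  0.11]
to nest along -z 167.77599587267537 y -172.42325437859702
turn deg [0.27 0.24 0.03] shift cm now-axes [ 13.65 -17.   -16.67] final-axes [ 13.71 -17.08 -16.53]
```

View pics/s12.png

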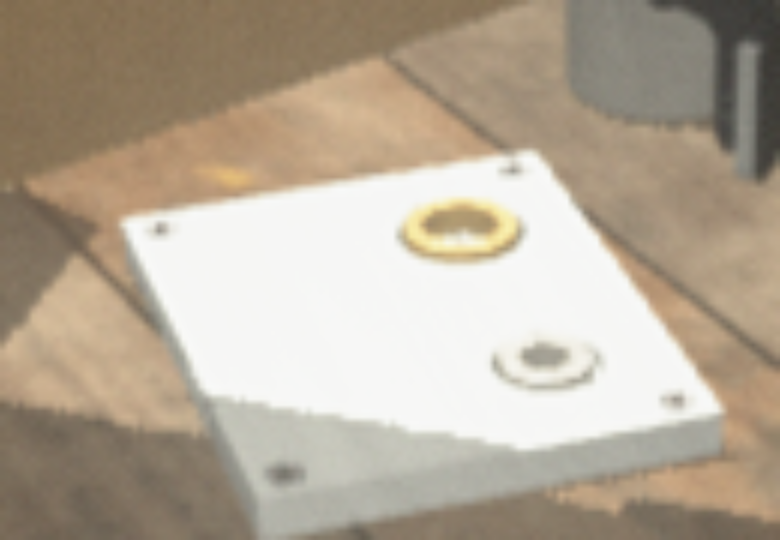

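View pics/t12.png

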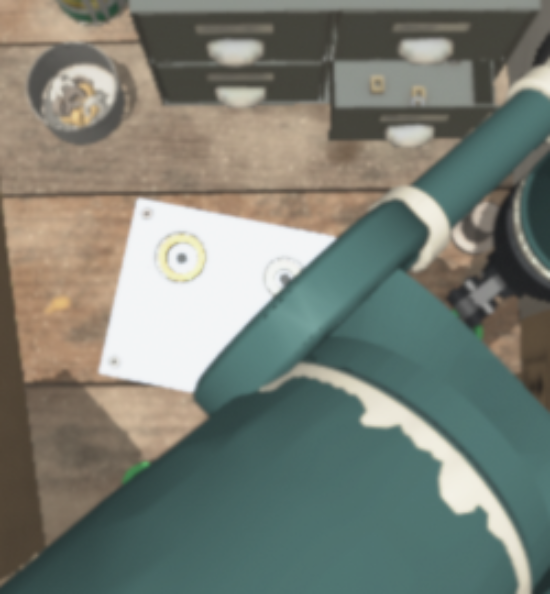

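```bash
python3 -c "
from h import *
from plant import ticket
st(); print(ticket.sign_off())"
```

```text
t 14.43 tcp [ 441.6 -440.5  227.1] tip73 [ 441.3 -440.5  154.1] jaw 0.281 F [ 0.3  1.3 -0.1]
axes x,y,z in world
 [[-0.005  0.    -1.   ]
 [ 0.594 -0.805 -0.003]
 [-0.805 -0.594  0.004]] jawyaw -53.6 j [-0.82  0.23  1.8  -0.    1.12  0.11]
the job is handed in; nothing more can be done
None
```

Both bushes are in their own nests, and the job was handed in at 14.4 s. I pushed each one low on its side between the two part-open fingertips: the small steel bush into the narrow nest first, then the brass one into the wide nest.

- **Seating:** the last scene picture shows both bushes sitting level in their nests. The top picture shows the brass bush centred; the arm covers part of the narrow nest there. I judged flatness by eye and did not measure it.
- **Contact:** the gripper was clear, with the fingertips about 154 mm above the bench and no meaningful force on the tool.
- **One hard touch:** while finding the fingertip height I pressed on the plate until the force read about 37 N upward, roughly 40 N in all. That was the fingertips on the fixed plate, not the gripper's body.
- **Bystanders:** I did not touch them. The tin looks unmoved in the final pictures. The arm hid the bolt and hex key and partly hid the punch, so I did not re-check those three.

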